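# Pack the fingerprint kit case and shut its lid

### The job

Pack the open instrument case on the bench: slide or set the ink-pad box, which is perched on the foam ledge, home so that it lies flat in its recess, and fetch the brush tube from its sloping stand and lower it (do not drop it) into the two V-shaped foam cradles beside it. Only when both lie still below the rim, with the tube let go, press the lid fully shut. Leave the jar, the magnifier and the loupe where they are.

Things in the scene. Friction and masses are not known exactly. Their poses are not given: they have to be found in the camera images.
- case: Open black hard case, fixed, 204 x 184 mm, 56 mm high to the rim (without lid). Origin: centre of its underside; +x points to the hinged side, z up. Walls 7 mm; inner floor at z 8 mm; inside x -95 to 95, y -85 to 85 mm. A foam divider (top z 38 mm) at y 15 to 23 parts it into a tube bay (y -85 to 15) and a pad bay (y 23 to 85).
- cradle (a point): Where the middle of the tube's axis belongs when it lies in the case: case frame (0, -35, 34) mm. Two dark foam V cradles running along the case's x (45 degree flanks, 52 mm wide at the top, tops at z 36 mm) stand at x -56 to -34 and 34 to 56 mm in the tube bay; between them the bay is free for the fingers over its full 100 mm width.
- recess (a point): Middle of the floor of the pad box's recess: case frame (30, 54, 8) mm. The recess is 130 x 62 mm (x -35 to 95, y 23 to 85); in front of it, x -95 to -35 mm, is a foam ledge, top at z 38 mm.
- lid (a joint): Angle of the case's lid, rad: 0 shut, 1.0 open to its stop. It starts at 0.92 to 1.0, so it leans over the back half of the case: a tool must come in tilted, from the front. A flat black plate 204 x 184 x 8 mm, 0.4 kg, stiff hinge: it stays where it is left (0.55 N m friction; 1 to 3 N at the free edge moves it down).
- lid_hinge (a point): Middle of the hinge line, which runs along the case's y: case frame (102, 0, 56.5) mm. The lid's underside starts from this line.
- lid_edge (a point): Middle of the lid's free edge, on its outer face (204 mm from the hinge along the lid, 8 mm above its underside).
- tube: White plastic brush tube with black end caps, a plain cylinder 34 mm across and 140 mm long, about 0.15 kg; origin at its centre, x along its axis. At the start it lies in the stand, +x end low, sloping 0.56 rad (32 degrees) from level.
- stand: Grey and aluminium sloping stand, fixed, base 150 x 90 mm; origin: centre of its underside; x points level towards the low end, where a stop holds the tube. The tube's centre starts at (0, 0, 85) mm. The tube rests on a strip 24 mm wide, with cheeks (50 mm over all) only 37 to 63 mm from the tube's middle; at the middle the fingers pass on both sides.
- pad_box: Light grey plastic ink-pad box 120 x 50 x 28 mm, black seam, about 0.25 kg; origin: centre of its underside, x along its length, z out of its top. At the start its +x end stands on the pad bay's floor about 20 mm short of the hinge-side wall and its -x (front) end lies on the ledge's edge, tipped 15 degrees, some 10 mm above the rim. Pushed 6 to 20 mm towards the hinge it slips off and drops in.
- jar: bystander: small powder jar, 54 mm across and 62 mm high, standing; origin at the centre of its underside
- magnifier: bystander: black magnifying glass lying flat, about 155 mm long, 8 mm thick; origin on the handle near the lens, on the underside
- loupe: bystander: black stand loupe, 48 mm across and 40 mm high; origin at the centre of its underside

How it is judged (in metres and radians):
On the way:
1. with the lid still open, the tube lies in both cradles, let go, and the pad box lies flat in its recess, both still (x of tube in the frame of case between -0.027 and 0.027 m and y of tube in the frame of case between -0.042 and -0.028 m and z of tube in the frame of case between 0.028 and 0.04 m and angle between the x axis of tube and the x axis of case, either way round below 0.1 rad and x of pad_box in the frame of case between 0.02 and 0.04 m and y of pad_box in the frame of case between 0.044 and 0.064 m and z of pad_box in the frame of case between 0.004 and 0.013 m and angle between pad_box's own z axis and vertical below 0.06 rad and linear speed of each of tube, pad_box below 0.02 m/s and value of joint lid above 0.5 rad and contact force between the fingers and tube below 0.05 N), for 0.2 s.
At the end, for the whole second after the job is handed in: Lid shut (under 0.03 rad). Tube in both cradles: within 27 mm along, 7 mm across and 6 mm in height of the cradle point, along the case's x within 0.1 rad. Pad box flat in its recess: within 10 mm of the recess point along x and y, 5 mm in height, tilt under 0.06 rad. Both at rest (value of joint lid below 0.03 rad and x of tube in the frame of case between -0.027 and 0.027 m and y of tube in the frame of case between -0.042 and -0.028 m and z of tube in the frame of case between 0.028 and 0.04 m and angle between the x axis of tube and the x axis of case, either way round below 0.1 rad and x of pad_box in the frame of case between 0.02 and 0.04 m and y of pad_box in the frame of case between 0.044 and 0.064 m and z of pad_box in the frame of case between 0.004 and 0.013 m and angle between pad_box's own z axis and vertical below 0.06 rad and linear speed of each of tube, pad_box below 0.02 m/s); the robot touches nothing.
It fails at once if the tube is dropped (falls free at over 0.7 m/s) (linear speed of tube above 0.7 m/s and contact force between the fingers and tube below 0.01 N).
It fails at once if the jar, the magnifier or the loupe is moved over 30 mm (distance of any of jar, magnifier, loupe from where it was at the start of the episode above 0.03 m).
It also fails if it takes over 72 s, if anything falls off the work surface, if the arm or the gripper's body presses on something with over 40 N, if the wrist force passes 120 N, or if a joint passes its speed limit or range.

### The arm

A 7-joint arm with a two-finger parallel gripper is mounted at the origin on the work surface. World frame = base frame: x ahead of the robot, y to its left, z up, the work surface at z = 0. Lengths are in mm, angles in degrees, forces in N, time in s.
With the tool pointing down it reaches from about 425 to 950 mm from the base axis. Payload 4.7 kg.
Tool frame: the origin (TCP) lies midway between the tips of the shut fingers; the grasp point (between the pads) lies 19 mm behind it; z points along the fingers, y is the line along which they close (so a half turn about z gives the same grasp; the last joint's range is limited). The gripper opens to 87 mm and grips with 3 to 60 N. Pads are 19 mm wide; open, the fingers measure 117 mm over their backs; the gripper's body (75 mm by 190 mm) begins 51 mm behind the grasp point.
Start: joints at [74.834, 26.849, -2.785, 87.806, 1.381, 65.374, -4.715], TCP at [157.741, -656.329, 222.573] pointing down, gripper open.
Joint ranges: [-148.3, 148.3], [-19.14, 114.17], [-79.39, 73.82], [5.75, 140.21], [-59.74, 239.74], [12.07, 113.84], [-152.46, 152.46]. Speed limits (degrees/s): [147.25, 147.25, 180, 180, 180, 180, 180].

### API

Orientations are given as [roll, pitch, yaw] about the fixed x, y, z axes, in that order (R = Rz(yaw) Ry(pitch) Rx(roll)).
In Python, from plant import r gives the robot as it stands.
- The arm moves only by the tool drive_effector, called after "Request:" as name([rows], argument=value, ...), one row to a line, values as JSON. Schema: {"type":"object","properties":{"steps":{"type":"array","items":{"type":"array","items":{"type":"array","items":{"type":"number"},"minItems":5,"maxItems":5},"minItems":1,"maxItems":8},"minItems":1,"maxItems":1},"clamp_n":{"type":"number"},"only":{"type":"string"},"quiet":{"type":"boolean"},"lines":{"type":"string"}},"required":["steps"],"additionalProperties":false}. steps is a list that holds a single list of rows (three levels of brackets), with 1 to 8 rows, each of 5 numbers: the opening from 0.0 (shut) to 1.0 (fully open), then dx, dy, dz in m, then a turn about the tool's z in units of 5 degrees; each row shifts and turns the commanded pose from where the row before left it, along the tool's axes as they then stand; what a row does not reach is not made up. A row lasts 1/8 s, in which the tool goes at most 62.5 mm and 10.7 degrees, less where a joint would pass 70% of its speed; a pose out of reach is approached as far as the arm can. The fingers move at their own pace and stop on an object; clamp_n is the grip in N (left out, the last holds). Time passes only in rows, so rows that do not move let the fingers close. The tool returns the time, the measured TCP pose, the force, the opening and the grip force at its end. only (a regular expression) keeps the lines of the reply that match it, lines (a string "A,B") keeps lines A to B, and quiet returns only ok. Input that does not fit is refused with a message, and nothing moves.
- r.sense(): the state, without advancing time (a new reading comes with each control period).
- r.snapshot(name): name is "scene" or "top"; returns a dict with "img" (480x640x3 uint8, red, green, blue), "fovy" (degrees; the focal length in pixels is half the picture's height over the tangent of half this angle, whatever the lens; pixels are square), "cx", "cy" (the principal point, pixels), "R" (3x3) and "t" (3): a world point X has camera coordinates R X + t. Camera axes: x right, y down, z forward; pixel columns grow to the right and rows downward; lengths in mm; the calibration is good to about 2 mm. A picture is of the moment at which its call begins. There is no depth.
- r.close_job(): hands the job in; it is judged then, once.
The state is a dict: "t": time; "joints": joint angles; "joint_velocities": joint speeds; "effort": joint torques, N m; "eef_pos": TCP position; "eef_rot": TCP orientation; "ft_force": force on the tool from outside, world axes, zero at the start; "wrist_torque": the same for the moment, N m; "gripper_width": opening from 0.0 (shut) to 1.0 (fully open); "grasp_force": force on a finger pad.
Only numpy, scipy, OpenCV 4.12 (cv2) and the standard library are available. Lean on these libraries where they do the work, as an engineer would, in place of code of your own. Each camera call takes 0.05 s, during which the arm holds its last target. There are 200 camera calls.

## Working session

There is one attempt and no reset: what is moved stays moved. The work goes in short steps, Python scripts to look and compute and a tool call to move; the robot and the scene stay as the last step left them, time stands still between calls to the robot, and variables do not carry over. Pictures are saved under pics/ and viewed, at most 10 in all, crops included, and the job is handed in when it is done.

```bash
ls; python3 - <<'E'
from plant import r
import cv2,os
os.makedirs('pics',exist_ok=True)
import pickle
d={}
for n in('scene','top'):
    s=r.snapshot(n);d[n]=s;cv2.imwrite(f'pics/{n}0.png',s['img'][:,:,::-1]);print(n,s['fovy'],s['cx'],s['cy'],s['R'],s['t'])
pickle.dump(d,open('s0.pkl','wb'))
print(r.sense())
E
```

```text
pics
plant.py
scene 56.93466828620619 321.8524721545629 232.29875632429176 [[ 0.04991396  0.99875302 -0.00100221]
 [ 0.58633457 -0.03011513 -0.80950902]
 [-0.80852976  0.03981817 -0.58710659]] [ -37.38049517 -278.48338563 1430.5288323 ]
top 49.204216594842975 320.04400073327554 241.8248248022904 [[ 0.02021438 -0.99979391  0.00187333]
 [-0.98641286 -0.02024931 -0.1630326 ]
 [ 0.16303694  0.00144773 -0.9866189 ]] [ -7.14261014 603.99825875 919.42240978]
{'t': 0.1, 'joints': array([74.83422284, 26.89186266, -2.7853461 , 87.86721614,  1.38279343,
       65.37601983, -4.71605535]), 'joint_velocities': array([ 0.01629013, -0.15950961,  0.01263711, -0.17321385, -0.06288276,
       -0.05313359,  0.08822857]), 'effort': array([ 2.26317102e-04, -5.09167099e+01, -8.14275420e-02, -2.36830491e+01,
       -6.14829571e-02,  3.44263623e-02,  5.98402403e-05]), 'eef_pos': array([ 157.57521495, -655.78690359,  221.61163577]), 'eef_rot': array([-1.79898650e+02,  4.91114082e-03,  1.35127471e+01]), 'ft_force': array([-0.58659243,  0.34157068,  0.1891352 ]), 'wrist_torque': array([0.01274794, 0.01655673, 0.04986511]), 'grasp_force': 0.0, 'gripper_width': 0.998867485950352}
```

View pics/scene0.png

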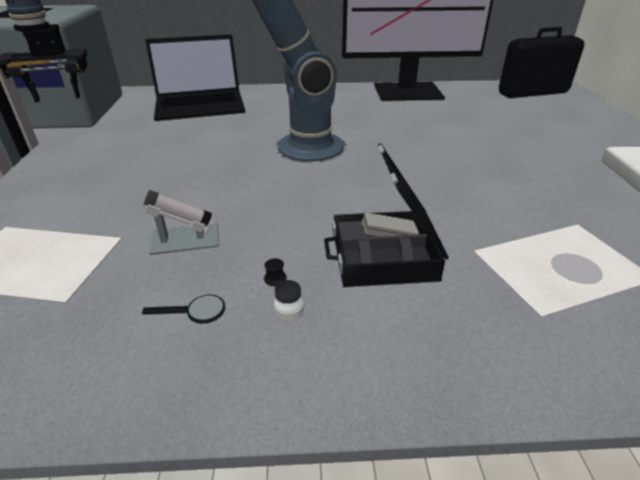

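View pics/top0.png

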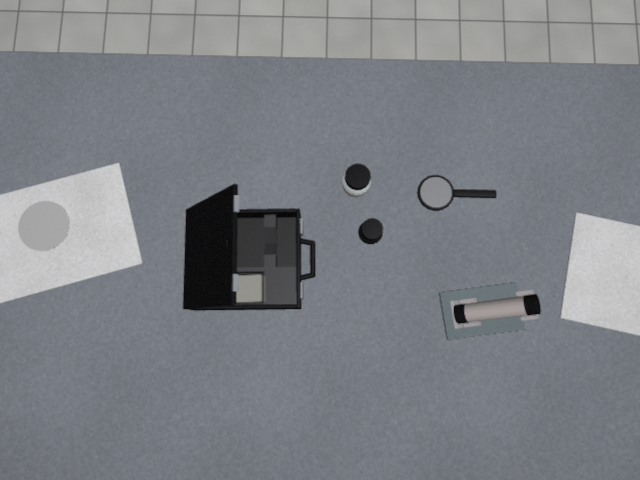

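The scene view shows the stand and tube at about (180,215), the high end at left, and the case at about (390,240) with the lid at right. The top view has the tube from (460,313) to (532,304), the case front edge at column 300 (rows 209 to 308) and the handle at right. I'll enlarge both views before measuring.

```bash
python3 - <<'E'
import pickle,cv2,numpy as np
d=pickle.load(open('s0.pkl','rb'))
def c(n,x,y,w,h,W,H): return cv2.resize(np.clip(d[n]['img'][y:y+h,x:x+w,::-1].astype(float)*1.6,0,255).astype('uint8'),(W,H),interpolation=cv2.INTER_CUBIC)
A=np.hstack([c('top',180,180,140,140,400,400*1),c('scene',315,140,140,150,400,400)])
B=np.hstack([c('top',430,270,120,80,300,200),c('scene',135,175,100,80,250,200),np.zeros((200,250,3),'uint8')])
cv2.imwrite('pics/crop0.png',np.vstack([A,B]))
E
```

```text
(no output)
```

View pics/crop0.png

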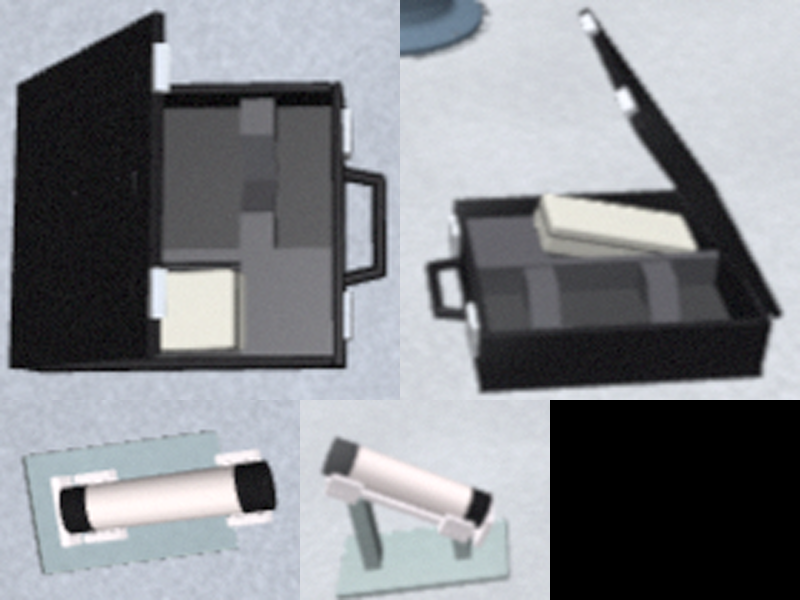

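Top crop: the case front base edge is at crop x≈345 (rows 83 to 367), the front cradle at x 240–275, and the box's front top edge at x≈237 (rows 270–350). Scene crop: the near base corners are at (482,390) and (762,375), and the box is tipped at (540–695, 195–255). The tube caps are clear in both views, so I can triangulate.

```bash
cat >geo.py <<'E'
import numpy as np,pickle,cv2
def ray(s,p):
    f=240/np.tan(np.radians(s['fovy']/2));R=np.array(s['R']);t=np.array(s['t'])
    d=R.T@np.array([(p[0]-s['cx'])/f,(p[1]-s['cy'])/f,1]);return -R.T@t,d/np.linalg.norm(d)
def onz(s,p,z): o,d=ray(s,p);return o+d*(z-o[2])/d[2]
def tri(a,p,b,q):
    o,d=ray(a,p);O,D=ray(b,q);k=np.linalg.lstsq(np.c_[d,-D],O-o,rcond=None)[0]
    A=o+d*k[0];B=O+D*k[1];return (A+B)/2,np.linalg.norm(A-B)
def proj(s,X):
    f=240/np.tan(np.radians(s['fovy']/2));c=np.array(s['R'])@X+s['t'];return c[:2]/c[2]*f+[s['cx'],s['cy']]
E
python3 - <<'E'
from geo import *
np.set_printoptions(precision=1,suppress=True)
d=pickle.load(open('s0.pkl','rb'));T,S=d['top'],d['scene']
def blobs(s,x,y,w,h,th,amin):
    g=s['img'][y:y+h,x:x+w].max(2);n,l,st,c=cv2.connectedComponentsWithStats((g<th).astype('uint8'))
    return [(st[i],c[i]+[x,y]) for i in range(1,n) if st[i][4]>amin]
bt=blobs(T,430,270,120,80,55,40);bs=blobs(S,135,175,100,55,60,25)
print('top',bt);print('scene',bs)
tc=lambda u,v:(180+u*.35,180+v*.35); sc=lambda u,v:(315+(u-400)*.35,140+v*.375)
print('base near front/hinge scene z0',onz(S,sc(482,390),0),onz(S,sc(762,375),0))
print('rim near front scene z56',onz(S,sc(479,334),56), 'tri',tri(T,tc(338,84),S,sc(479,334)))
print('top front base z0',onz(T,tc(345,92),0),onz(T,tc(345,367),0),'rim z56',onz(T,tc(338,84),56),onz(T,tc(338,364),56))
print('inner floor-front?  cradle front top corner (x-56,y-61) & tops at divider', [onz(T,tc(*p),36) for p in((276,98),(241,98),(276,212),(241,212))])
print('box front top edge tri', tri(T,tc(237,270),S,sc(548,228)),tri(T,tc(233,350),S,sc(540,197)))
print('lid corners tri',tri(T,tc(160,14),S,sc(0,0)))
for p in [(300,209),(371,231),(357,178)]: print(onz(T,p,40))
E
```

```text
top [(array([ 94,  25,  16,  20, 272], dtype=int32), array([531.6, 304.4])), (array([ 24,  35,  13,  18, 171], dtype=int32), array([459.3, 313.6]))]
scene [(array([ 10,  17,  12,  13, 100], dtype=int32), array([151.1, 198.5])), (array([66, 36, 10, 14, 87], dtype=int32), array([206. , 217.6]))]
base near front/hinge scene z0 [663.7  48.5   0. ] [657.2 251.1   0. ]
rim near front scene z56 [664.1  44.9  56. ] tri (array([663.2,  45.9,  55.2]), np.float64(1.7736962696322778))
top front base z0 [670.4  44.3  -0. ] [482.9  39.4   0. ] rim z56 [663.1  46.7  56. ] [482.6  41.8  56. ]
inner floor-front?  cradle front top corner (x-56,y-61) & tops at divider [array([657.3,  88.4,  36. ]), array([656.8, 111.5,  36. ]), array([581.2,  85.8,  36. ]), array([580.7, 108.7,  36. ])]
box front top edge tri (array([540.2, 107.7,  61.4]), np.float64(1.231147645150624)) (array([490. , 108.4,  58.4]), np.float64(0.7625062393383627))
lid corners tri (array([672.7, -48.6, 363.7]), np.float64(335.9654814355957))
[667.6  44.3  40. ]
[628.1 -89.9  40. ]
[730.3 -62.7  40. ]
```

```bash
python3 - <<'E'
from geo import *
np.set_printoptions(precision=2,suppress=True)
d=pickle.load(open('s0.pkl','rb'));T,S=d['top'],d['scene']
H,e1=tri(T,(531.6,304.4),S,(151.1,198.5));L,e2=tri(T,(459.3,313.6),S,(206.,217.6))
v=L-H;n=np.linalg.norm(v);print(H,L,e1,e2,'mid',(H+L)/2,'len',n,'slope',np.degrees(np.arcsin(-v[2]/n)),'yaw',np.degrees(np.arctan2(v[1],v[0])))
tc=lambda u,v:(180+u*.35,180+v*.35)
print('handle',[onz(T,tc(*p),30) for p in((386,176),(386,276))])
print('stand base',[onz(T,(430+u/2.5,270+(v-400)/2.5),4) for u,v in((24,458),(45,573),(215,432),(238,548))])
print('mag',onz(T,(419,193),5),onz(T,(496,194),5))
# lid free-edge corners: top view px vs scene px
sc=lambda u,v:(315+(u-400)*.35,140+v*.375)
print('lid far corner',tri(T,tc(150,362),S,sc(584,10)), 'lid near', tri(T,tc(163,12),S,sc(625,90)))
E
```

```text
[ 493.29 -354.    116.05] [ 477.58 -249.02   52.27] 0.30210584957933084 0.821686764272729 mid [ 485.44 -301.51   84.16] len 123.8317087617449 slope 31.00116662337869 yaw 98.51141465550569
handle [array([607.49,  14.52,  30.  ]), array([541.31,  13.08,  30.  ])]
stand base [array([ 516.96, -224.7 ,    4.  ]), array([ 430.98, -239.03,    4.  ]), array([ 539.79, -371.25,    4.  ]), array([ 452.48, -385.04,    4.  ])]
mag [ 712.64 -187.3     5.  ] [ 713.75 -338.66    5.  ]
lid far corner (array([475.3 , 133.25, 222.76]), np.float64(1.0152482312089304)) lid near (array([655.12, 129.25, 249.9 ]), np.float64(1.6510040778711255))
```

Careful with the scale: shifts go in m and turns go in units of 5 degrees. That gives: -10.6 degrees is -2.12.

Request:
drive_effector([
  [[1,0,0,0,-2.12],[1,0,0,0,-2.12],[1,0,0,0,-2.12],[1,0,0,0,-2.12],[1,0,0,0,-2.12],[1,0,0,0,-2.12],[1,0,0,0,-2.12],[1,0,0,0,-2.12]],
], clamp_n=20)

```text
t: 1.1
eef_pos: [157.5, -656.0, 221.9]
eef_rot: [-180.0, -0.1, 98.7]
ft_force: [-0.3, 0.2, -0.2]
gripper_width: 0.997
grasp_force: 0.0
```

```bash
cat >>geo.py <<'E'
def delta(tx,ty,tz,yaw=None):
    from plant import r
    from scipy.spatial.transform import Rotation as Ro
    s=r.sense();R=Ro.from_euler('xyz',s['eef_rot'],degrees=True)
    d=R.inv().apply(np.array([tx,ty,tz])-s['eef_pos'])
    print('tool delta',d.round(1),'n',np.linalg.norm(d).round(1),'turn',None if yaw is None else round(s['eef_rot'][2]-yaw,2),'rot',s['eef_rot'].round(2),'j',s['joints'].round(0))
E
python3 -c "from geo import *;delta(485.4,-301.5,150,98.6)"
```

```text
tool delta [301.  377.5  72.2] n 488.2 turn 0.06 rot [-1.7999e+02 -6.0000e-02  9.8660e+01] j [ 87.  28. -21.  87.  11.  67.  73.]
```

Request:
drive_effector([
  [[1,0.038,0.047,0.009,0],[1,0.038,0.047,0.009,0],[1,0.038,0.047,0.009,0],[1,0.038,0.047,0.009,0],[1,0.038,0.047,0.009,0],[1,0.037,0.047,0.009,0],[1,0.037,0.047,0.009,0],[1,0.037,0.048,0.009,0]],
])

```text
t: 2.1
eef_pos: [488.0, -302.7, 150.0]
eef_rot: [-180.0, 0.0, 98.3]
ft_force: [-0.4, -0.9, 0.6]
gripper_width: 1.001
grasp_force: 0.0
```

```bash
python3 -c "from geo import *;delta(485.4,-301.5,71,98.6)"
```

```text
tool delta [ 1.5 -2.4 79. ] n 79.1 turn -0.32 rot [-179.98    0.     98.28] j [ 50.  25. -29. 105.  14.  54.  23.]
```

Scaled: 20 mm is 0.02, -2 mm is -0.002, -0.3 degrees is -0.06.

Request:
drive_effector([
  [[1,0.001,-0.002,0.02,-0.06],[1,0,0,0.02,0],[1,0,0,0.02,0],[1,0,0,0.019,0],[1,0,0,0,0]],
])

```text
t: 2.72
eef_pos: [484.0, -302.8, 69.9]
eef_rot: [-179.8, -0.1, 98.6]
ft_force: [0.7, 0.6, -0.3]
gripper_width: 1.001
grasp_force: 0.0
```

Request:
drive_effector([
  [[0,0,0,0,0],[0,0,0,0,0],[0,0,0,0,0],[0,0,0,0,0],[0,0,0,0,0],[0,0,0,0,0]],
], clamp_n=25)

```text
t: 3.48
eef_pos: [485.4, -303.3, 71.7]
eef_rot: [180.0, 0.0, 98.6]
ft_force: [1.6, -1.1, 0.1]
gripper_width: 0.402
grasp_force: 0.6
```

```bash
python3 -c "from geo import *;delta(485.4,-301.5,71,98.6)"
```

```text
tool delta [1.8 0.3 0.7] n 2.0 turn 0.01 rot [1.7997e+02 1.0000e-02 9.8610e+01] j [ 48.  30. -26. 109.  18.  45.  20.]
```

Scaled: -35 mm is -0.035, -30 mm is -0.03.

Request:
drive_effector([
  [[0,0,0,0,0],[0,0,0,0,0],[0,0,0,0,0],[0,0,0,-0.005,0],[0,0,0,-0.02,0],[0,0,0,-0.035,0],[0,0,0,-0.03,0],[0,0,0,0,0]],
])

```text
t: 4.47
eef_pos: [486.2, -303.8, 163.7]
eef_rot: [179.8, 0.2, 98.6]
ft_force: [-0.0, -0.2, -2.7]
gripper_width: 0.382
grasp_force: 25.0
```

```bash
python3 -c "from geo import *;delta(480,-110,120,91.7)"
```

```text
tool delta [192.7  22.8  43.2] n 198.8 turn 6.9 rot [1.7983e+02 1.7000e-01 9.8600e+01] j [ 50.  23. -29. 105.  14.  55.  24.]
```

Scaled: 5 mm is 0.005, 40 mm is 0.04, 6.9 degrees is 1.38.

Request:
drive_effector([
  [[0,0.04,0.005,0,0],[0,0.04,0.005,0.005,0],[0,0.04,0.005,0.01,0],[0,0.04,0.005,0.014,0],[0,0.033,0.003,0.014,1.38],[0,0,0,0,0]],
])

```text
t: 5.22
eef_pos: [476.7, -105.8, 116.5]
eef_rot: [-179.7, -0.1, 92.0]
ft_force: [-0.1, -0.4, -1.5]
gripper_width: 0.381
grasp_force: 25.0
```

Request:
drive_effector([
  [[0,0,0,0.02,0],[0,0,0,0.02,0],[0,0,0,0.01,0],[0,0,0,0.01,0],[0,0,0,0,0]],
], clamp_n=12)

```text
t: 5.85
eef_pos: [478.6, -109.2, 58.0]
eef_rot: [-179.9, -0.0, 91.7]
ft_force: [0.9, -0.7, -1.8]
gripper_width: 0.386
grasp_force: 12.0
```

```bash
python3 - <<'E'
from plant import r
import cv2,numpy as np
a=r.snapshot('scene')['img'][120:320,120:420,::-1]; b=r.snapshot('top')['img'][150:350,280:560,::-1]
cv2.imwrite('pics/c1.png',np.hstack([cv2.resize(a,(400,267)),cv2.resize(b,(374,267))]))
E
python3 -c "from geo import *;delta(480,-110,40,91.7)"
```

```text
tool delta [-0.9  0.6 18.8] n 18.9 turn 0.01 rot [1.7996e+02 1.0000e-02 9.1710e+01] j [ 31.  25. -28. 120.  19.  39.  -8.]
```

View pics/c1.png

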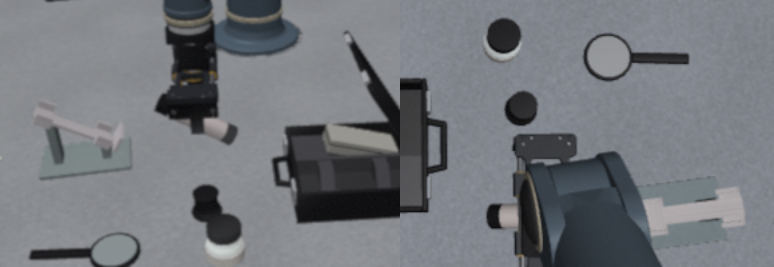

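The tube is held at mid-length, still sloping, low end towards the case; the table around it is clear. I'll press the low end on the table so that the tube levels within the grip.

Scaled: 10 mm is 0.01, 7 mm is 0.007.

Request:
drive_effector([
  [[0,0,0,0.01,0],[0,0,0,0.007,0],[0,0,0,0.005,0],[0,0,0,0.005,0],[0,0,0,0.005,0],[0,0,0,0.005,0],[0,0,0,0,0]],
], clamp_n=8)

```text
t: 6.82
eef_pos: [478.7, -108.7, 21.1]
eef_rot: [-180.0, -0.0, 91.7]
ft_force: [-0.1, 0.3, -1.5]
gripper_width: 0.388
grasp_force: 8.0
```

Request:
drive_effector([
  [[0,0,0,0.004,0],[0,0,0,0.004,0],[0,0,0,0.003,0],[0,0,0,0.003,0],[0,0,0,0.002,0],[0,0,0,0,0]],
], clamp_n=8)

```text
t: 7.58
eef_pos: [478.9, -108.9, 5.4]
eef_rot: [-180.0, -0.0, 91.7]
ft_force: [0.1, -0.9, -1.3]
gripper_width: 0.387
grasp_force: 8.0
```

Request:
drive_effector([
  [[0.45,0,0,0,0],[0.5,0,0,0,0],[0.7,0,0,0,0],[1,0,0,0,0],[1,0,0,0,0],[1,0,0,-0.04,0],[1,0,0,-0.05,0],[1,0,0,0,0]],
])

```text
t: 8.57
eef_pos: [481.8, -109.3, 98.9]
eef_rot: [179.6, 0.1, 91.7]
ft_force: [0.2, -0.4, -0.0]
gripper_width: 0.988
grasp_force: 0.0
```

```bash
python3 - <<'E'
from plant import r
import cv2,numpy as np
a=r.snapshot('scene')['img'][160:300,160:370,::-1]; b=r.snapshot('top')['img'][180:330,280:505,::-1]
cv2.imwrite('pics/c2.png',np.hstack([cv2.resize(a,(400,267)),cv2.resize(b,(400,267))]))
E
```

```text
(no output)
```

View pics/c2.png

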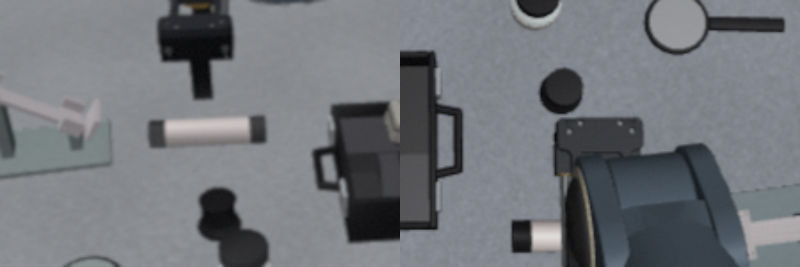

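The tube lies level on the table, scene crop (149,134) to (266,129), and the gripper is above it.

```bash
python3 - <<'E'
from geo import *
from plant import r
S=r.snapshot('scene');T=r.snapshot('top')
a,b=onz(S,(160+149*.525,160+133.5*.5243),17),onz(S,(160+266*.525,160+128.5*.5243),17)
v=b-a;print(a,b,(a+b)/2,np.linalg.norm(v),np.degrees(np.arctan2(v[1],v[0])))
print('top low end',onz(T,(280+512*.5625,180+236*.5618),17))
m=(a+b)/2;u=v/np.linalg.norm(v);g=m-56*u;print(g);delta(g[0],g[1],99)
E
```

```text
[ 480.05246195 -180.48922287   17.        ] [476.84339973 -38.29152858  17.        ] [ 478.44793084 -109.39037572   17.        ] 142.23390011218518 91.2928094096299
top low end [ 484.7227796  -461.48285956   17.        ]
[ 479.71139535 -165.37612085   17.        ]
tool delta [-56.3   0.1  -4.5] n 56.5 turn None rot [-1.7987e+02 -2.0000e-02  9.1710e+01] j [ 33.  22. -31. 118.  16.  44.  -6.]
```

Scaled: 30 mm is 0.03, -28 mm is -0.028.

Request:
drive_effector([
  [[1,-0.028,0,0,0],[1,-0.028,0,0,0],[1,0,0,0.03,0],[1,0,0,0.03,0],[1,0,0,0.02,0],[1,0,0,0.01,0],[1,0,0,0,0]],
])

```text
t: 9.65
eef_pos: [479.9, -164.6, 4.5]
eef_rot: [-179.9, -0.1, 91.7]
ft_force: [0.3, 0.5, 0.1]
gripper_width: 0.998
grasp_force: 0.0
```

Request:
drive_effector([
  [[0.6,0,0,0,0],[0.5,0,0,0,0],[0.4,0,0,0,0],[0,0,0,0,0],[0,0,0,0,0],[0,0,0,0,0],[0,0,0,0,0],[0,0,0,0,0]],
], clamp_n=45)

```text
t: 10.65
eef_pos: [480.7, -165.0, 5.6]
eef_rot: [-180.0, 0.0, 91.7]
ft_force: [-0.5, 0.3, 0.7]
gripper_width: 0.377
grasp_force: 45.0
```

Request:
drive_effector([
  [[0,0,0,-0.008,0],[0,0,0,-0.02,0],[0,0,0,-0.03,0],[0,0,0,-0.032,0],[0,0,0,0,0]],
])

```text
t: 11.28
eef_pos: [482.3, -165.4, 97.9]
eef_rot: [179.7, 0.1, 91.7]
ft_force: [0.5, -0.2, -2.3]
gripper_width: 0.378
grasp_force: 45.0
```

```bash
python3 - <<'E'
from geo import *
from plant import r
S=r.snapshot('scene');cv2.imwrite('pics/c3.png',cv2.resize(S['img'][150:270,200:360,::-1],(640,480)))
c=np.array([569.7,146]);ux=np.array([-.029,1]);uy=np.array([-1,-.029])
p=c+ux*-190+uy*54;print(p);delta(*p,90,91.7)
E
```

```text
[521.21  -45.566]
tool delta [118.5  43.7   6.3] n 126.5 turn -0.01 rot [1.799e+02 7.000e-02 9.169e+01] j [ 38.  23. -30. 116.  16.  44.   0.]
```

View pics/c3.png

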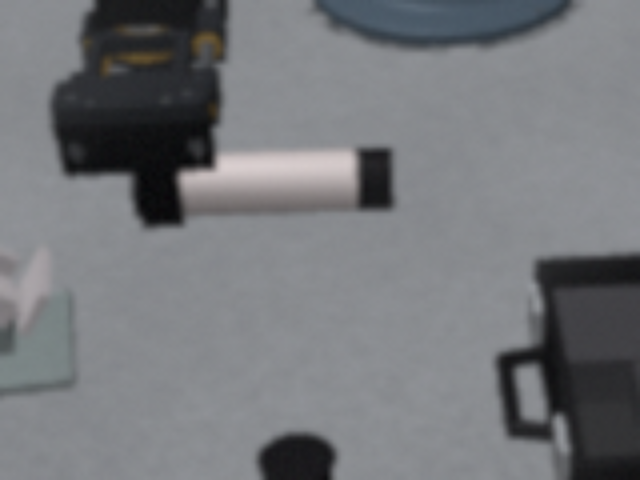

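Request:
drive_effector([
  [[0,0,0.022,0,0],[0,0,0.0217,0,0],[0,0.04,0,0,0],[0,0.04,0,0,0],[0,0.038,0,0,0],[0,0,0,0,0],[0,0,0,0,0]],
])

```text
t: 12.2
eef_pos: [520.0, -46.4, 94.5]
eef_rot: [-179.9, 0.0, 91.7]
ft_force: [0.9, -0.5, -1.9]
gripper_width: 0.379
grasp_force: 45.0
```

```bash
python3 -c "from geo import *;delta(521.2,-45.6,66,91.7)"
```

```text
tool delta [ 0.8  1.3 28.5] n 28.5 turn 0.0 rot [-1.7987e+02  3.0000e-02  9.1700e+01] j [ 25.  25. -31. 114.  18.  46. -14.]
```

Request:
drive_effector([
  [[0,0,0,0.012,0],[0,0,0,0.01,0],[0,0,0,0.006,0],[0,0,0,0.001,0],[0,0,0,0,0],[0,0,0,0,0]],
])

```text
t: 12.95
eef_pos: [521.1, -45.7, 66.9]
eef_rot: [180.0, 0.0, 91.7]
ft_force: [0.4, -0.2, -2.9]
gripper_width: 0.38
grasp_force: 45.0
```

```bash
python3 - <<'E'
from geo import *
from plant import r
S=r.snapshot('scene');T=r.snapshot('top')
cv2.imwrite('pics/c4.png',np.hstack([cv2.resize(S['img'][170:290,260:420,::-1],(400,300)),cv2.resize(T['img'][200:320,200:360,::-1],(400,300))]))
E
```

```text
(no output)
```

View pics/c4.png

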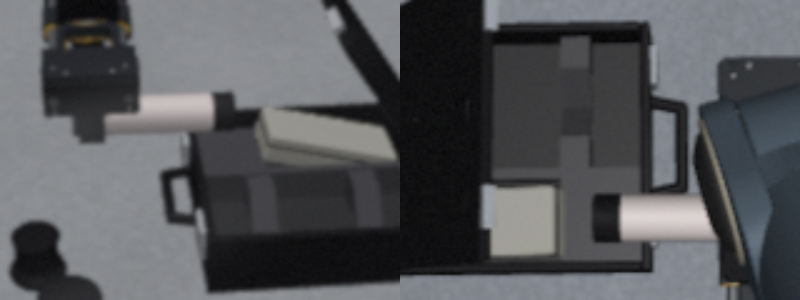

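The tube tip is over the ledge, in line with the box face: top crop tip at x≈592, box edge at ≈558. I'll lower slightly and push.

Scaled: 6 mm is 0.006, 4 mm is 0.004.

Request:
drive_effector([
  [[0,0,0,0.002,0],[0,0.008,0,0,0],[0,0.008,0,0,0],[0,0.006,0,0,0],[0,0.004,0,0,0],[0,0,0,0,0],[0,0,0,0,0]],
], clamp_n=55)

```text
t: 13.92
eef_pos: [520.1, -20.0, 64.5]
eef_rot: [180.0, 0.0, 91.7]
ft_force: [0.0, -0.6, -1.7]
gripper_width: 0.378
grasp_force: 55.0
```

Request:
drive_effector([
  [[0,0.003,0,0,0],[0,0.003,0,0,0],[0,0,0,0,0]],
])

```text
t: 14.3
eef_pos: [519.9, -13.5, 64.6]
eef_rot: [180.0, 0.0, 91.7]
ft_force: [-0.4, -0.2, -2.2]
gripper_width: 0.378
grasp_force: 55.0
```

Request:
drive_effector([
  [[0,0.003,0,0,0],[0,0,0,0,0],[0,0,0,0,0]],
])

```text
t: 14.68
eef_pos: [519.8, -10.6, 64.6]
eef_rot: [180.0, -0.0, 91.7]
ft_force: [-0.1, -0.2, -1.4]
gripper_width: 0.379
grasp_force: 55.0
```

```bash
python3 - <<'E'
from geo import *
from plant import r
S=r.snapshot('scene');T=r.snapshot('top')
cv2.imwrite('pics/c5.png',np.hstack([cv2.resize(S['img'][170:290,260:420,::-1],(400,300)),cv2.resize(T['img'][200:320,200:360,::-1],(400,300))]))
E
```

```text
(no output)
```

View pics/c5.png

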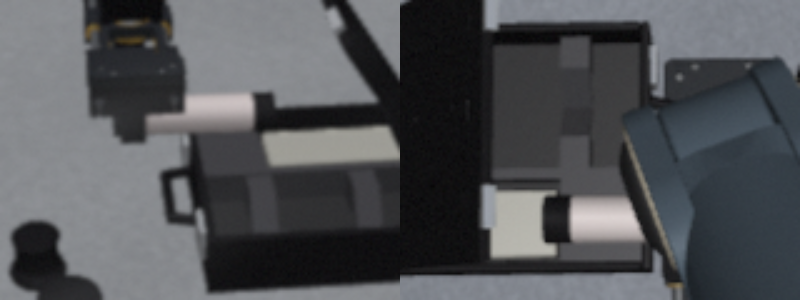

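The box has dropped in and lies flat. I'll check its position, then carry the tube to the cradles.

Scaled: -30 mm is -0.03, -7 mm is -0.007.

Request:
drive_effector([
  [[0,-0.006,0,0,0],[0,0,0,-0.007,0],[0,0,-0.03,0,0],[0,0,-0.03,0,0],[0,0,-0.028,0,0],[0,0,0,0,0],[0,0,0,0,0]],
])

```text
t: 15.65
eef_pos: [433.4, -19.4, 72.2]
eef_rot: [179.9, -0.0, 91.7]
ft_force: [-0.0, -0.5, -1.6]
gripper_width: 0.377
grasp_force: 55.0
```

```bash
python3 - <<'E'
from geo import *
from plant import r
c=np.array([569.7,146]);ux=np.array([-.029,1]);uy=np.array([-1,-.029])
p=c+ux*-74+uy*-35;print(p);delta(*p,70,91.7)
S=r.snapshot('scene');T=r.snapshot('top')
for n,s,b in(('S',S,(355,215,65,40)),('T',T,(230,260,60,50))):
    x,y,w,h=b;g=cv2.cvtColor(s['img'][y:y+h,x:x+w],cv2.COLOR_RGB2GRAY)
    m=(g>110).astype('uint8');k=max(cv2.findContours(m,0,2)[0],key=cv2.contourArea)
    q=cv2.approxPolyDP(k,3,True)[:,0]+[x,y]
    for a in q: X=onz(s,a,36)[:2]-c;print(n,a,'case',X@ux,X@uy)
cv2.imwrite('pics/c6.png',np.hstack([cv2.resize(S['img'][140:290,300:460,::-1],(400,375)),cv2.resize(T['img'][180:330,180:340,::-1],(400,375))]))
E
```

```text
[606.846  73.015]
tool delta [ 87.3 176.1   2.6] n 196.6 turn -0.01 rot [179.86  -0.    91.69] j [ 24.  20. -32. 126.  17.  38. -18.]
S [419 233] case 81.36304359485243 28.420251309490872
S [415 221] case 84.20739866318276 75.39483042507995
S [365 224] case -32.65895689570425 72.66644639169526
S [370 236] case -28.96440172589276 26.041193169389683
T [233 274] case 20.226943602896608 26.68881446192682
T [237 302] case 11.922913805572916 78.46350626472486
T [262 301] case -34.05538082313866 77.03147722954733
T [261 276] case -31.77250322264341 30.858522028641808
```

View pics/c6.png

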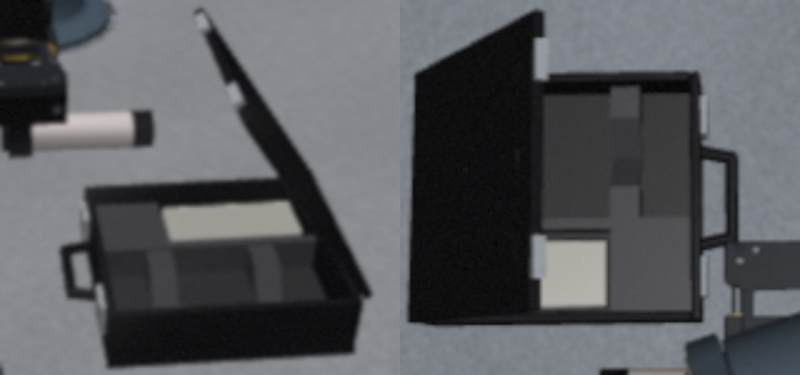

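The box is flat in its recess, its centre at case x≈27. That sideways step went the wrong way, which did no harm; now I move to the tube bay side.

Careful with the scale: shifts go in m and turns go in units of 5 degrees. That gives: 44 mm is 0.044, 28 mm is 0.028.

Request:
drive_effector([
  [[0,0,0.044,0,0],[0,0,0.044,0,0],[0,0,0.044,0,0],[0,0,0.044,0,0],[0,0,0,0,0],[0,0.028,0,0,0],[0,0.028,0,0,0],[0,0,0,0,0]],
])

```text
t: 16.75
eef_pos: [605.3, 45.3, 71.5]
eef_rot: [-180.0, -0.1, 92.0]
ft_force: [-0.7, -0.3, -1.9]
gripper_width: 0.379
grasp_force: 55.0
```

```bash
python3 -c "from geo import *;delta(606.8,73,72,91.7)"
```

```text
tool delta [27.7  2.4 -0.4] n 27.8 turn 0.29 rot [-1.7996e+02 -1.0000e-01  9.1990e+01] j [ 13.  33. -29. 104.  21.  48. -24.]
```

Scaled: 14 mm is 0.014, 1.3 mm is 0.0013.

Request:
drive_effector([
  [[0,0.014,0.0013,0,0],[0,0.014,0,0,0],[0,0,0,0,0],[0,0,0,0,0]],
])

```text
t: 17.25
eef_pos: [606.7, 69.4, 71.5]
eef_rot: [-180.0, 0.0, 91.7]
ft_force: [0.0, -0.0, -1.6]
gripper_width: 0.38
grasp_force: 55.0
```

```bash
python3 - <<'E'
from geo import *
from plant import r
delta(606.8,73,22.5,91.7)
S=r.snapshot('scene');T=r.snapshot('top')
cv2.imwrite('pics/c7.png',np.hstack([cv2.resize(S['img'][120:290,300:460,::-1],(400,425)),cv2.resize(T['img'][180:330,180:340,::-1],(400,425))]))
E
```

```text
tool delta [ 3.7  0.2 49. ] n 49.1 turn -0.01 rot [-1.7999e+02  4.0000e-02  9.1690e+01] j [ 10.  33. -29. 103.  21.  48. -27.]
```

View pics/c7.png

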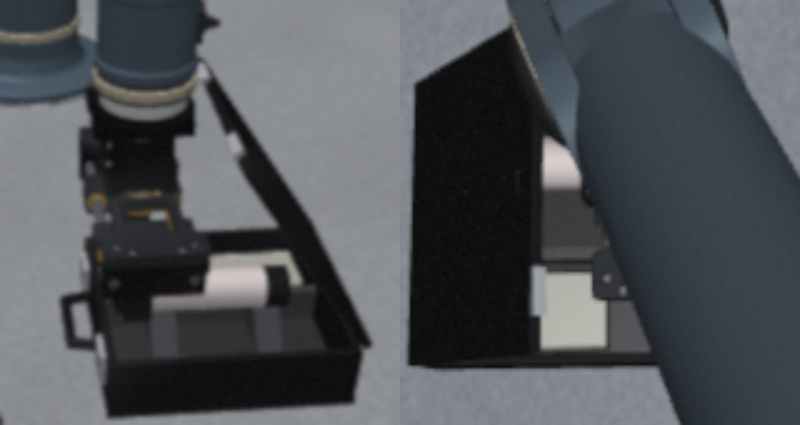

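The tube is over the bay and level; the wrist clears the lid's free edge by about 12 mm. Lowering.

Scaled: 12 mm is 0.012, 8 mm is 0.008.

Request:
drive_effector([
  [[0,0.0025,0,0.008,0],[0,0,0,0.012,0],[0,0,0,0.012,0],[0,0,0,0.008,0],[0,0,0,0.004,0],[0,0,0,0,0]],
], clamp_n=40)

```text
t: 18.1
eef_pos: [606.6, 72.4, 27.3]
eef_rot: [-180.0, 0.0, 91.7]
ft_force: [0.4, 0.3, -0.6]
gripper_width: 0.377
grasp_force: 40.0
```

Request:
drive_effector([
  [[0,0,0,0.002,0],[0,0,0,0,0],[0,0,0,0.0015,0],[0,0,0,0,0]],
], clamp_n=20)

```text
t: 18.6
eef_pos: [607.0, 72.4, 24.2]
eef_rot: [180.0, -0.0, 91.7]
ft_force: [0.6, -0.5, -0.9]
gripper_width: 0.384
grasp_force: 20.0
```

```bash
python3 -c "from geo import *;delta(606.8,73,22.5,91.7)"
```

```text
tool delta [ 0.6 -0.1  1.7] n 1.9 turn 0.0 rot [ 1.7996e+02 -1.0000e-02  9.1700e+01] j [  9.  37. -27. 105.  23.  44. -29.]
```

Request:
drive_effector([
  [[0,0,0,0.001,0],[0,0,0,0.001,0],[0,0,0,0.0005,0],[0,0,0,0,0],[0,0,0,0,0]],
], clamp_n=8)

```text
t: 19.23
eef_pos: [608.1, 72.5, 22.5]
eef_rot: [179.8, -0.0, 91.7]
ft_force: [3.6, -0.5, 5.6]
gripper_width: 0.389
grasp_force: 8.0
```

Request:
drive_effector([
  [[0.42,0,0,0,0],[0.46,0,0,0,0],[0.52,0,0,0,0],[0.62,0,0,0,0],[0.62,0,0,0,0],[0.62,0,0,0,0]],
])

```text
t: 19.98
eef_pos: [606.3, 72.3, 21.4]
eef_rot: [-180.0, 0.0, 91.7]
ft_force: [-0.2, 0.0, 0.3]
gripper_width: 0.617
grasp_force: 0.0
```

Scaled: -50 mm is -0.05, -25 mm is -0.025.

Request:
drive_effector([
  [[0.62,0,0,-0.02,0],[0.62,0,0,-0.025,0],[0.62,0,0,-0.025,0],[0,-0.05,0,0,0],[0,-0.05,0,0,0],[0,-0.05,0,-0.02,0],[0,0,0,0,0],[0,0,0,0,0]],
])

```text
t: 20.98
eef_pos: [611.4, -77.0, 112.7]
eef_rot: [179.9, -0.0, 91.7]
ft_force: [0.8, 0.1, -0.2]
gripper_width: 0.137
grasp_force: 0.0
```

```bash
python3 - <<'E'
from geo import *
from plant import r
S=r.snapshot('scene');T=r.snapshot('top')
cv2.imwrite('pics/c8.png',np.hstack([cv2.resize(S['img'][140:290,300:460,::-1],(400,375)),cv2.resize(T['img'][180:330,180:340,::-1],(400,375))]))
E
```

```text
(no output)
```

View pics/c8.png

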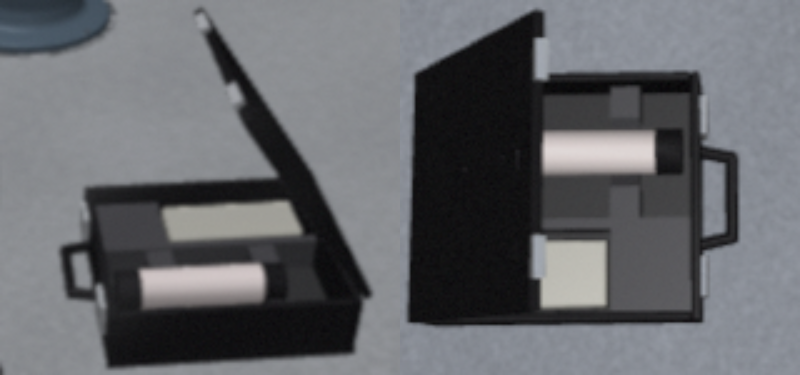

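The tube lies level in both cradles and the box is flat. Numerical check, then the lid path.

```bash
python3 - <<'E'
from geo import *
from plant import r
np.set_printoptions(precision=1,suppress=True)
S=r.snapshot('scene');T=r.snapshot('top')
c=np.array([569.7,146]);ux=np.array([-.029,1]);uy=np.array([-1,-.029])
f=lambda X:np.array([(X[:2]-c)@ux,(X[:2]-c)@uy])
print('front end',f(onz(T,(293.2,240.8),34)),f(onz(S,(346.8,256),34)),'rear',f(onz(S,(415.2,252.4),34)))
# case front inner wall / cradle refs same pictures: cradle front top edge 641, inner front wall col 690
print('cradle back/front edge top z36',f(onz(T,(180+210*.4,180+95*.4),36)),f(onz(T,(180+240*.4,180+95*.4),36)))
e=c+ux*0
for X,Y in((0,0),(-40,0)):
  p=c+ux*X; delta(*p,260,91.7)
E
```

```text
front end [-91.4 -35.2] [-88.2 -36.8] rear [ 56.6 -36.4]
cradle back/front edge top z36 [-36.4 -79. ] [-59.1 -78.8]
tool delta [ 223.1  -34.1 -148.2] n 270.0 turn 0.17 rot [-180.    -0.    91.9] j [ 25.  31. -30. 101.  19.  53. -11.]
tool delta [ 183.   -34.2 -148.3] n 238.0 turn 0.17 rot [-180.    -0.    91.9] j [ 25.  31. -30. 101.  19.  53. -11.]
```

Tube centre is at case x≈-16, y≈-36, which is good. Now I go up and over the lid's edge.

Request:
drive_effector([
  [[0,0,0,-0.05,0],[0,0,0,-0.05,0],[0,0,0,-0.05,0],[0,0,-0.017,0,0],[0,0,-0.017,0,0],[0,0,0,0,0]],
])

```text
t: 21.92
eef_pos: [576.4, -77.7, 261.7]
eef_rot: [-180.0, 0.0, 91.8]
ft_force: [0.3, 0.7, -0.2]
gripper_width: 0.006
grasp_force: 0.0
```

Request:
drive_effector([
  [[0,0.05,0,0,0],[0,0.05,0,0,0],[0,0.05,0,0,0],[0,0.05,0,0,0],[0,0.032,0,0,0],[0,0,0,0,0],[0,0,0,0,0]],
])

```text
t: 22.8
eef_pos: [570.6, 152.8, 261.1]
eef_rot: [-180.0, 0.0, 91.7]
ft_force: [0.2, -0.5, 0.6]
gripper_width: 0.003
grasp_force: 0.0
```

```bash
python3 -c "
from geo import *
c=np.array([569.7,146]);ux=np.array([-.029,1])
delta(*(c+ux*10),235,91.7)"
```

```text
tool delta [ 3.3 -1.1 26.1] n 26.3 turn -0.01 rot [-1.7998e+02  4.0000e-02  9.1690e+01] j [  9.  21. -37.  95.  14.  68. -30.]
```

Scaled: 16 mm is 0.016, 15 mm is 0.015.

Request:
drive_effector([
  [[0,0.003,0,0.016,0],[0,0,0,0.015,0],[0,0,0,0.008,0],[0,0,0,0.006,0],[0,0,0,0,0]],
])

```text
t: 23.42
eef_pos: [570.1, 156.3, 216.3]
eef_rot: [-180.0, -0.0, 91.7]
ft_force: [0.6, -0.4, -0.2]
gripper_width: 0.007
grasp_force: 0.0
```

Request:
drive_effector([
  [[0,-0.009,0,0.009,0],[0,-0.009,0,0.009,0],[0,-0.009,0,0.009,0],[0,-0.008,0,0.009,0],[0,0,0,0,0]],
])

```text
t: 24.05
eef_pos: [570.5, 119.7, 179.2]
eef_rot: [-179.9, 0.1, 91.6]
ft_force: [-0.7, -0.3, -0.9]
gripper_width: 0.006
grasp_force: 0.0
```

Request:
drive_effector([
  [[0,-0.006,0,0.009,0],[0,-0.006,0,0.009,0],[0,-0.006,0,0.009,0],[0,-0.006,0,0.01,0],[0,0,0,0,0]],
])

```text
t: 24.68
eef_pos: [571.0, 96.3, 142.2]
eef_rot: [-179.8, 0.0, 91.7]
ft_force: [-0.9, -0.3, -0.2]
gripper_width: 0.007
grasp_force: 0.0
```

I've now viewed 11 pictures, one over the limit of 10, so from here I check the lid by numbers alone.

```bash
python3 - <<'E'
from geo import *
from plant import r
d=pickle.load(open('s0.pkl','rb'))
S=r.snapshot('scene')
print('old lid px then/now',[(d['scene']['img'][y,x].max(),S['img'][y,x].max()) for x,y in((390,165),(402,190),(415,205),(425,215))])
g=S['img'].max(2)
for y in range(140,262,8): print(y,''.join('#' if v<45 else ('+' if v>150 else '.') for v in g[y,320:450:2]))
E
```

```text
old lid px then/now [(np.uint8(26), np.uint8(68)), (np.uint8(25), np.uint8(147)), (np.uint8(19), np.uint8(49)), (np.uint8(19), np.uint8(36))]
140 .............####################................................
148 ............##..#################................................
156 ..............##.###.###########.................................
164 ...............#...##......#....#.#...........++.................
172 ..................#.........#.........#..........................
180 .............##...#####################..........................
188 ..........+...#####..###############.#......+....................
196 ...............#####################.............................
204 ................##############################...................
212 ..................##################################.............
220 ........#######....###################################...........
228 .........#.........#####################################.........
236 ........###...................############################.......
244 ...#....####...............#..#...........##################.....
252 ....#....###.#####.++++++++++++++++++++++++.####...###########...
260 ..........+.######.........................#####.#############...
```

The lid is moving down with the tool. Continuing.

Scaled: 10 mm is 0.01, -4 mm is -0.004.

Request:
drive_effector([
  [[0,-0.004,0,0.01,0],[0,-0.004,0,0.01,0],[0,-0.004,0,0.01,0],[0,-0.004,0,0.01,0],[0,0,0,0,0]],
])

```text
t: 25.35
eef_pos: [571.4, 80.5, 102.2]
eef_rot: [-179.8, 0.0, 91.7]
ft_force: [-0.4, -0.9, 0.3]
gripper_width: 0.007
grasp_force: 0.0
```

Request:
drive_effector([
  [[0,-0.002,0,0.01,0],[0,-0.002,0,0.01,0],[0,0,0,0.008,0],[0,0,0,0.005,0],[0,0,0,0,0]],
])

```text
t: 25.98
eef_pos: [572.0, 77.4, 70.0]
eef_rot: [-179.9, 0.0, 91.7]
ft_force: [-0.1, 0.4, 0.2]
gripper_width: 0.006
grasp_force: 0.0
```

Request:
drive_effector([
  [[0,0,0,0.003,0],[0,0,0,0,0],[0,0,0,0,0]],
])

```text
t: 26.35
eef_pos: [572.5, 77.4, 67.6]
eef_rot: [180.0, 0.0, 91.7]
ft_force: [-0.3, 0.2, 0.0]
gripper_width: 0.002
grasp_force: 0.0
```

Request:
drive_effector([
  [[0,0,0,0.002,0],[0,0,0,0,0],[0,0,0,0,0]],
])

```text
t: 26.72
eef_pos: [572.4, 77.3, 65.5]
eef_rot: [-180.0, 0.0, 91.7]
ft_force: [0.2, -0.3, 0.3]
gripper_width: 0.009
grasp_force: 0.0
```

Request:
drive_effector([
  [[0,0,0,0.0015,0],[0,0,0,0,0],[0,0,0,0,0]],
])

```text
t: 27.1
eef_pos: [572.5, 77.3, 64.9]
eef_rot: [180.0, 0.0, 91.7]
ft_force: [-3.0, -0.3, 6.8]
gripper_width: 0.004
grasp_force: 3.3
```

Request:
drive_effector([
  [[0,0,0,0.001,0],[0,0,0,0,0],[0,0,0,0,0]],
])

```text
t: 27.48
eef_pos: [572.5, 77.3, 64.9]
eef_rot: [180.0, 0.1, 91.7]
ft_force: [-4.7, -1.0, 12.7]
gripper_width: 0.004
grasp_force: 6.5
```

The tool stopped hard at 64.9, and the shut lid's top is at 64.5. One more press, then back off and check.

Scaled: -50 mm is -0.05, -40 mm is -0.04.

Request:
drive_effector([
  [[0,0,0,0.001,0],[0,0,0,0,0],[0,0,0,-0.005,0],[0,0,0,-0.04,0],[0,0,0,-0.05,0],[0,-0.05,0,-0.03,0],[0,-0.05,0,0,0],[0,-0.05,0,0,0]],
])

```text
t: 28.48
eef_pos: [577.1, -74.2, 187.5]
eef_rot: [179.9, 0.0, 91.7]
ft_force: [-0.4, 1.0, -0.2]
gripper_width: 0.005
grasp_force: 0.0
```

Request:
drive_effector([
  [[0,-0.05,0,0,0],[0,-0.05,0,0,0],[0,0,0,0,0],[0,0,0,0,0]],
])

```text
t: 28.98
eef_pos: [579.8, -171.9, 186.8]
eef_rot: [-180.0, -0.1, 91.7]
ft_force: [-0.0, 0.4, -0.2]
gripper_width: 0.005
grasp_force: 0.0
```

```bash
python3 - <<'E'
from geo import *
from plant import r
np.set_printoptions(precision=1,suppress=True)
S=r.snapshot('scene');T=r.snapshot('top')
c=np.array([569.7,146]);ux=np.array([-.029,1]);uy=np.array([-1,-.029])
for n,s in(('T',T),('S',S)):
    cs=[proj(s,np.r_[c+ux*X+uy*Y,64]) for X,Y in((-102,-92),(-102,92),(102,92),(102,-92))];print(n,np.array(cs))
g=T['img'].max(2)
for y in range(196,320,8): print(y,''.join('#' if v<45 else ('+' if v>150 else '.') for v in g[y,176:320:2]))
g=S['img'].max(2)
for y in range(180,292,6): print(y,''.join('#' if v<50 else ('+' if v>150 else '.') for v in g[y,320:456:2]))
E
```

```text
T [[298.2 207.6]
 [298.4 308.3]
 [183.8 309.3]
 [187.2 208.5]]
S [[343.7 262.2]
 [334.1 210.4]
 [422.3 206.5]
 [446.9 256.9]]
196 .....+..+....+.+.+......++.++..++++++.+..+..++++++++.++++++++++......++.
204 ......+++........+++..+......+++.+.++.++..++.++..++++++++++.+++++.......
212 +......#######################################################..++....+.
220 ..++...#######################################################+.......+.
228 .++..+.######################################################.++........
236 .++....#######################################################....++....
244 .+.....#######################################################....####.+
252 ....+.######################################.############.####...+..##..
260 ......###################################################.####......##++
268 .+..+.
[... 1215 characters left out ...]
################################...........
240 ...###..###################################################.........
246 ...#.....###################################################......+.
252 ....#.....+.##################################################......
258 ....#####...###################################################.....
264 ............##################################################......
270 ............##################################################......
276 ...........##################################################.......
282 ............###################################.....................
288 ..................++.+...++......................................++.
```

The lid outline matches the shut plate in both views, and the arm is clear of everything.

```bash
python3 -c "
from plant import r
print(r.close_job())"
```

```text
the job is handed in; nothing more can be done
None
```

The job is handed in at about 29 s: the pad box lay flat in its recess and the tube in both cradles before I pressed the lid shut. The hand-in printed no verdict, so success rests on my own measurements, and I viewed 11 pictures, one over the limit of 10.

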